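Key a crank arm into the pedal-tapping jig and hold it down

TASK

The mechanic is about to re-tap the pedal thread of the crank arm that lies loose in the jig. First push the crank along the jig until it bears on all three stops, the end bar and both side pins; then take the knurled steel bush out of the wooden block, lower it through the crank's big bore into the jig, and turn it until the hidden slots in its foot drop over the cross pin and its knurled head comes down flat on the crank. End there, the program finishing while the robot still grips the head and presses it firmly down, with the crank still on its stops, and leave the pedal, grease jar, pedal tap and lockring tool where they are.

Things in the scene. Friction and masses are not known exactly. Their poses are not given: they have to be found in the camera images.
- jig: Fixed tapping jig: dark steel plate 270 x 112 x 10 mm with two bored aluminium blocks, tops 34 mm above the bench. Origin under the plate's middle at bench level; x runs along it from the big-bore block to the pedal-eye block, y towards the two side pins, z up. The crank is pushed towards -x and +y; it is on all three stops when its bore is over jig_bore and its eye over jig_eye.
- jig_bore (a point): centre of the 28 mm round through bore (1.5 mm bevel at the mouth), on the block's top face, at jig x = -85, y = 0, z = 34 mm. A 6 mm cross pin spans the bore along the jig's x axis, its top 15.5 mm below the block's top face.
- jig_eye (a point): centre of the 20 mm tap-clearance hole on the other block's top face, at jig x = +85, y = 0, z = 34 mm; the crank's pedal eye belongs over it.
- end_stop (a point): middle of the flat face of the end stop bar, looking to the jig's +x; the bar is 60 mm wide (jig y), 12 mm thick and its top is 14 mm above the block. The crank's round big end bears on it.
- side_pin_bore (a point): centre of the 10 mm side stop pin beside the big bore, at its foot on the block's top face (28 mm from jig_bore along jig +y); 14 mm tall. The crank's big end bears on it.
- side_pin_eye (a point): centre of the 10 mm side stop pin beside the pedal-eye hole, at its foot on the block's top face (20 mm from jig_eye along jig +y); 14 mm tall. The crank's pedal-eye end bears on it.
- crank: aluminium crank arm, about 0.25 kg, loose and flat on the jig's blocks, its big end up to 35 mm off the stops, a little askew. Origin on its underside in the middle of the big bore, x towards the pedal eye, z up. Big end: 46 mm outside diameter, 30 mm bore, 18 mm thick. The arm tapers from 33 to 22 mm wide; its underside is 3 mm up, its top 17 (big end) to 13 mm (eye end) up.
- crank_eye (a point): on the crank's underside in the middle of the pedal eye (170 mm from the big bore): round end, 30 mm outside diameter, 14.8 mm hole, 14 mm thick.
- bush: knurled steel bush, 0.16 kg, standing upright in a hole of the wooden block, head up, 76 mm tall: shank 26 mm diameter, 44 mm long, foot bevelled; above it a round knurled head, 48 mm diameter, 32 mm high. Origin under the middle of the foot, z up. Resting on the pin its origin is 18.5 mm above the bench; fully home, head on the crank's big end, 8 mm.
- bush_slots (a point): middle of the underside of the bush's foot: two crossed slots, 9 mm wide, 12 mm deep, at right angles, so one meets the pin in every quarter turn. It catches within about 0.15 rad and drops fully within about 0.1 rad. They cannot be seen and their angle to the bush's own axes is not known: feel for it by turning the bush as it rests on the pin.
- tool_block: fixed wooden block, 165 x 62 x 38 mm, with two round blind holes of 30 mm diameter and 32 mm depth, 42.5 mm either side of its middle along its x axis; the bush stands in one, the lockring tool in the other (which is which varies). Origin under its middle at bench level, z up.
- lockring_tool: bystander: plain steel cassette lockring tool, 25 mm diameter, 48 mm tall with a thin pin on top, standing in the other hole of the wooden block; leave it.
- pedal: bystander: black flat pedal, about 78 x 94 x 22 mm, on the bench; leave it.
- grease_jar: bystander: round jar 54 mm across, 70 mm tall, with a black lid, on the bench; leave it.
- pedal_tap: bystander: steel pedal tap with a 120 mm T-bar, about 95 mm long and 14 mm high, lying on the bench behind the jig; leave it.
There are look-alikes about, which are no part of the job. What is meant by the bush is not blue, orange or yellow, and is the smaller of those in its own colour.

How it is judged:
By the outcome, as a careful person would: the job done as asked, in the order asked, and still so for the second after the job is handed in, while the arm keeps its last pose, push and grip.
It also fails if it takes over 72 s, if anything falls off the work surface, if the arm or the gripper's body presses on something with over 40 N, if the wrist force passes 120 N, or if a joint passes its speed limit or range.

ROBOT

A 6-joint arm with a two-finger parallel gripper is mounted at the origin on a cart in front of the work surface, level with it; the furniture and walls round the work are solid. World frame = base frame: x ahead of the robot, y to its left, z up, the work surface at z = 0. Lengths are in m, angles in rad, forces in N, time in s.
With the tool pointing down it reaches from about 0.4 to 0.825 m from the base axis. Payload 7 kg.
Tool frame: the origin (TCP) lies midway between the tips of the shut fingers; the grasp point (between the pads) lies 19 mm behind it; z points along the fingers, y is the line along which they close (so a half turn about z gives the same grasp; the last joint's range is limited). The gripper opens to 88 mm and grips with 3 to 60 N. Pads are 19 mm wide; open, the fingers measure 130 mm over their backs; the gripper's body (78 mm by 193 mm) begins 47 mm behind the grasp point.
Start: joints at [1.631, 0.359, 0.012, 0, -1.224, -0.288], TCP at [0.152, 0.658, 0.227] pointing down, gripper open.
Joint ranges: [-3.07, 3.07], [-1.43, 2.12], [-1.02, 1.25], [-3.03, 1.67], [-3.05, -0], [-3.03, 3.03]. Speed limits (rad/s): [2.39, 2.39, 3.01, 3.14, 3.14, 3.14].

INTERFACE

Orientations are given as [roll, pitch, yaw] about the fixed x, y, z axes, in that order (R = Rz(yaw) Ry(pitch) Rx(roll)).
In Python, from station import arm, grab_frame, camera_params, spot_in gives the robot as it stands.
- The arm moves only by the shell command python3 -m jog 'ROWS' [FORCE]. ROWS is JSON, a list that holds one entry, the list of rows, each a list of 7 numbers: the shift along the tool's x, y, z in mm, then the turn, a rotation vector about the tool's x, y, z in rad, then the finger opening in mm, from 0 to 87.6. In form: [[[x, y, z, wx, wy, wz, fingers], ...]]. A call has 1 to 20 rows; each row is the pose to reach, as a shift and turn from the pose commanded when the call began, along the tool's axes at that moment; what a row does not reach only later rows make up. A row lasts 1/8 s, in which the tool goes at most 62.5 mm and 10.7 degrees, less where a joint would pass 70% of its speed; a pose out of reach is approached as far as the arm can. A call with a gripper value outside its range is refused whole. The fingers move at their own pace and stop on an object; FORCE is the grip in N (left out, the last holds). Time passes only in rows, so rows that repeat a pose let the fingers close. It gives the time, the measured TCP pose, the force, the opening and the grip force at its end, in the units of the state.
- arm.get_state(): the state, without advancing time (a new reading comes with each control period).
- grab_frame(name): name is "scene" or "top" or "wrist"; returns (picture, depth): 420x560x3 uint8, blue, green, red; 420x560 float32, m along the optical axis (not along the pixel's ray), 0 where there is no reading.
- camera_params(name): a dict with "mtx" (3x3 intrinsics, pixels), "k1" (the pictures are not rectified: a ray, as slopes to the right and down, at radius r is drawn at 1 + k1 r^2 times it, then the intrinsics apply), "R" (3x3) and "t" (3): a world point X has camera coordinates R X + t. Camera axes: x right, y down, z forward; pixel columns grow to the right and rows downward; lengths in m; the calibration is good to about 2 mm. A picture is of the moment at which its call begins: read the wrist's pose just before it. camera_params takes no time and is no camera call; for the wrist camera it gives the pose at the moment of the call.
- arm.job_done(): hands the job in; it is judged then, once.
Trained networks look in the newest picture that a camera, given by its name, has taken for a name from the list of things; names that differ only in an ending like _2 or _b are one class to them, and where a whole thing is asked for, a point or a joint stands for the part that bears it (a point fixed in the world has none). Each returns a list of dicts, best first, with "confidence" (0 to 1); they miss things now and then, are a little off and sometimes report something else, mostly with a low value. They report only what shows in the picture. A call takes as long as a camera call. They do not tell look-alikes from the thing itself.
- spot_in(query, camera): "uv" ([column, row] in pixels, amid what is visible of it).
The state is a dict: "t": time; "q": joint angles; "qd": joint speeds; "joint_efforts": joint torques, N m; "eef_pos": TCP position; "ee_rot": TCP orientation; "force": force on the tool from outside, world axes, zero at the start; "moment": the same for the moment, N m; "width": finger opening in m; "gripper_force": force on a finger pad.
Only numpy, scipy, OpenCV 4.12 (cv2) and the standard library are available. Lean on these libraries where they do the work, as an engineer would, in place of code of your own. Each camera call takes 0.05 s, during which the arm holds its last target. There are 200 camera calls.

## Working session

There is one attempt and no reset: what is moved stays moved. The work goes in short steps, Python scripts to look and compute and a shell command to move; the robot and the scene stay as the last step left them, time stands still between calls to the robot, and variables do not carry over. Pictures are saved under pics/ and viewed, at most 10 in all, crops included, and the job is handed in when it is done.

```bash
mkdir -p pics
cat > h.py <<'E'
import numpy as np, cv2
from station import arm, grab_frame, camera_params, spot_in
from scipy.spatial.transform import Rotation as Ro
def ray(cam,uv,P=None):
    P=P or camera_params(cam); K=np.array(P["mtx"]);k=P["k1"]
    d=np.array([(uv[0]-K[0,2])/K[0,0],(uv[1]-K[1,2])/K[1,1]]);s=d.copy()
    for _ in range(20): s=d/(1+k*(s@s))
    R=np.array(P["R"]);t=np.array(P["t"]).ravel()
    return -R.T@t, R.T@np.array([s[0],s[1],1.])
def atz(cam,uv,z,P=None):
    o,d=ray(cam,uv,P); return o+d*(z-o[2])/d[2]
def atd(cam,uv,dep,P=None):
    o,d=ray(cam,uv,P); return o+d*dep
def proj(cam,X,P=None):
    P=P or camera_params(cam);K=np.array(P["mtx"]);c=np.array(P["R"])@X+np.array(P["t"]).ravel()
    s=c[:2]/c[2];s=s*(1+P["k1"]*(s@s));return K[:2,:2]@s+K[:2,2]
def R():
    return Ro.from_euler('xyz',arm.get_state()["ee_rot"]).as_matrix()
def totool(X):  # world TCP target -> tool shift mm
    s=arm.get_state(); return R().T@(np.array(X)-s["eef_pos"])*1000
E
python3 - <<'E'
from h import *
s=arm.get_state();print({k:np.round(v,3) for k,v in s.items()})
for c in("scene","top"):
    im,d=grab_frame(c);cv2.imwrite(f"pics/{c}1.png",im)
    for q in("jig","jig_bore","jig_eye","end_stop","side_pin_bore","side_pin_eye","crank","crank_eye","bush","tool_block","lockring_tool","pedal","grease_jar","pedal_tap"):
        for r in spot_in(q,c)[:4]:
            u=r["uv"];z=d[int(u[1]),int(u[0])];print(c,q,np.round(u),round(r["confidence"],2),np.round(atd(c,u,z),3) if z else None)
E
```

```text
{'t': np.float64(0.0), 'q': array([ 1.631,  0.359,  0.011, -0.   , -1.224, -0.288]), 'qd': array([ 0.   ,  0.001, -0.002, -0.   ,  0.001,  0.002]), 'joint_efforts': array([ 0.0000e+00, -5.8270e+01,  2.9307e+01,  6.9970e+00,  7.0000e-03,
       -0.0000e+00]), 'eef_pos': array([0.152, 0.657, 0.226]), 'ee_rot': array([ 3.14 , -0.   , -0.228]), 'force': array([ 0.561, -1.13 , -0.075]), 'moment': array([-0.003,  0.026, -0.02 ]), 'gripper_force': np.float64(0.0), 'width': np.float64(0.088)}
scene jig [231. 197.] 0.95 [0.56  0.094 0.004]
scene jig [219. 196.] 0.39 [0.518 0.097 0.042]
scene jig_bore [226. 199.] 0.98 [0.52  0.07  0.045]
scene jig_eye [231. 197.] 0.8 [0.556 0.093 0.007]
scene end_stop [230. 199.] 0.68 [0.526 0.061 0.045]
scene side_pin_bore [230. 195.] 0.77 [0.564 0.102 0.004]
scene side_pin_eye [230. 196.] 0.98 [0.56  0.098 0.005]
scene crank [215. 194.] 0.83 [0.517 0.108 0.044]
scene crank_eye [218. 196.] 0.61 [0.517 0.1   0.042]
scene crank_eye [298. 167.] 0.51 None
scene crank_eye [230. 198.] 0.35 [0.529 0.066 0.045]
scene bush [301. 280.] 0.94 [ 0.429 -0.25   0.081]
scene
[... 850 characters left out ...]
6. 229.] 0.58 [0.514 0.101 0.043]
top crank_eye [216. 228.] 0.85 [0.515 0.101 0.047]
top bush [415. 264.] 0.91 [ 0.422 -0.433  0.094]
top bush [329. 176.] 0.8 [ 0.657 -0.204  0.073]
top bush [297. 203.] 0.63 [ 0.58  -0.119  0.096]
top bush [331. 216.] 0.62 [ 0.551 -0.211  0.069]
top tool_block [358. 249.] 0.57 [ 0.462 -0.29   0.037]
top tool_block [218. 217.] 0.5 [0.549 0.1   0.006]
top lockring_tool [370. 248.] 0.43 [ 0.466 -0.322  0.038]
top lockring_tool [221. 219.] 0.21 [0.542 0.093 0.011]
top pedal [284. 292.] 0.8 [ 0.343 -0.087  0.022]
top pedal [343. 255.] 0.39 [ 0.445 -0.243  0.078]
top grease_jar [146. 278.] 0.62 [0.376 0.284 0.069]
top pedal_tap [250. 137.] 0.79 [0.778 0.014 0.013]
```

Run:
```python
import cv2
a=cv2.imread("pics/top1.png")[120:310,120:440];b=cv2.imread("pics/scene1.png")[130:350,90:410]
import numpy as np
cv2.imwrite("pics/both1.png",cv2.resize(a,None,fx=2.5,fy=2.5,interpolation=2)); cv2.imwrite("pics/s1c.png",cv2.resize(b,None,fx=2.5,fy=2.5,interpolation=2))
```

```text
(no output)
```

View pics/both1.png

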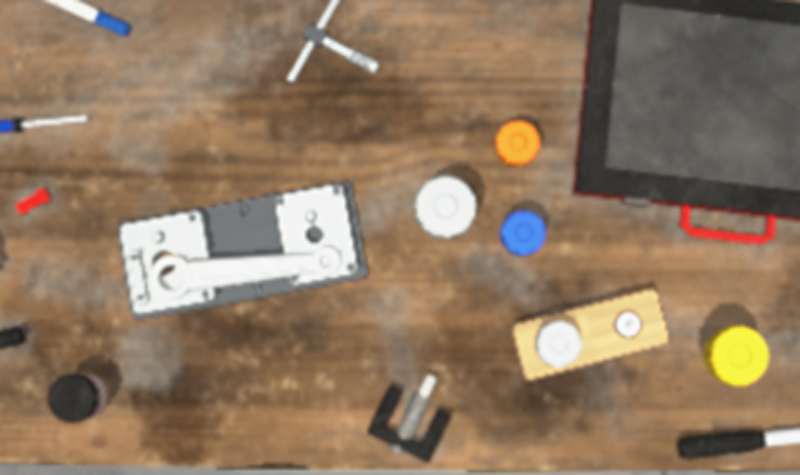

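View pics/s1c.png

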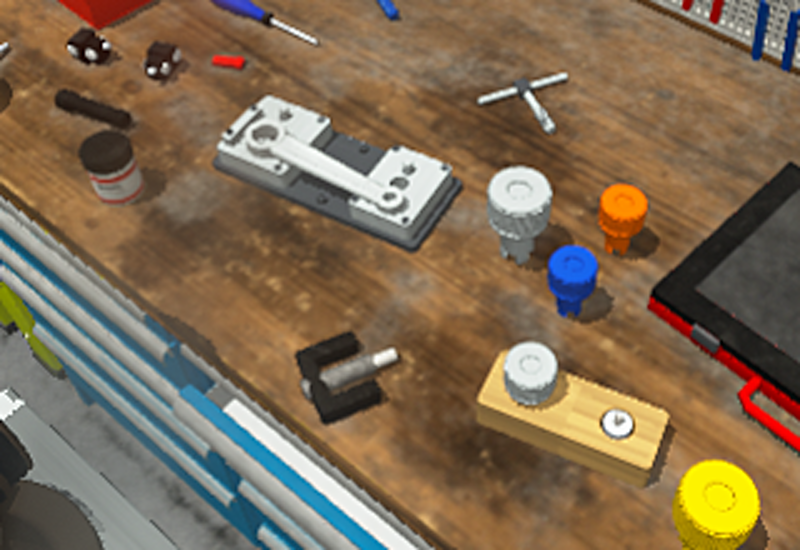

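Bush candidates in the top picture: silver one in the block (343,257), large silver (298,202), orange (327,177), blue (329,213), yellow (416,262). I choose the small silver one in the block. The crank lies on the jig with its big end at about (189,229), and the side pins are above it in the picture (world +x).

Run:
```python
from h import *
P=camera_params("wrist");Rw=np.array(P["R"]);t=np.array(P["t"]).ravel()
c=-Rw.T@t;s=arm.get_state();T=R()
print("cam in tool",T.T@(c-s["eef_pos"]),"\n",(Rw@T).round(2),np.array(P["mtx"]).round(0).tolist(),P["k1"]);print(T.round(2))
im=cv2.imread("pics/top1.png")
# jig corner estimates (crop px/2.5+120)
f=lambda u:np.array(u)/2.5+120
for n,u,z in(("bigend",(172,273),.052),("eye",(327,260),.048),("jigTL",(120,225),.034),("jigTR",(350,183),.01),("jigBR",(365,275),.01),("jigBL",(135,316),.01),("pinbore",(160,237),.048),("pineye",(311,215),.048),("jigeye",(315,234),.034),("bush",(558,343),.082),("lock",(628,323),.056)):
    print(n,atz("top",f(u),z).round(3))
X=[.40,.12,.33];print(totool(X))
```

```text
cam in tool [ 0.0741052   0.00034306 -0.15888869] 
 [[ 0.    1.    0.  ]
 [-0.96  0.   -0.28]
 [-0.28  0.    0.96]] [[309.0, 0.0, 273.0], [0.0, 309.0, 208.0], [0.0, 0.0, 1.0]] -0.06858922264630202
[[ 0.97 -0.23  0.  ]
 [-0.23 -0.97  0.  ]
 [ 0.   -0.   -1.  ]]
bigend [0.511 0.174 0.052]
eye [0.527 0.005 0.048]
jigTL [0.564 0.238 0.034]
jigTR [ 0.617 -0.017  0.01 ]
jigBR [ 0.513 -0.035  0.01 ]
jigBL [0.464 0.223 0.01 ]
pinbore [0.55  0.189 0.048]
pineye [0.576 0.024 0.048]
jigeye [0.557 0.02  0.034]
bush [ 0.439 -0.243  0.082]
lock [ 0.462 -0.322  0.056]
[ 362.55992045  467.74896814 -103.43389452]
```

```bash
python3 -m jog '[[[444,484,26,0,0,-0.416,87],[444,484,26,0,0,-0.416,87],[444,484,26,0,0,-0.416,87],[444,484,26,0,0,-0.416,87],[444,484,26,0,0,-0.416,87],[444,484,26,0,0,-0.416,87],[444,484,26,0,0,-0.416,87],[444,484,26,0,0,-0.416,87],[444,484,26,0,0,-0.416,20],[444,484,26,0,0,-0.416,0],[444,484,26,0,0,-0.416,0],[444,484,26,0,0,-0.416,0],[444,484,26,0,0,-0.416,0],[444,484,26,0,0,-0.416,0]]]'
python3 - <<'E'
from h import *
s=arm.get_state();print(s["t"],s["eef_pos"],s["ee_rot"],s["force"],s["width"])
P=camera_params("wrist")
im,d=grab_frame("wrist");np.savez("w1.npz",d=d);cv2.imwrite("pics/w1.png",im)
import pickle;pickle.dump(P,open("w1.pkl","wb"))
for q in("jig_bore","jig_eye","end_stop","side_pin_bore","side_pin_eye","crank","crank_eye"):
    for r in spot_in(q,"wrist")[:2]:
        u=r["uv"];z=d[int(u[1]),int(u[0])];print(q,np.round(u),round(r["confidence"],2),np.round(atd("wrist",u,z,P),3))
E
```

```text
t: 3.25
eef_pos: [0.4754, 0.0866, 0.2008]
ee_rot: [-3.141, -0.0, 0.189]
force: [-0.7, 0.0, -0.3]
width: 0.0322
gripper_force: 0.0
3.25 [0.47542996 0.08655827 0.2007599 ] [-3.14136218e+00 -3.95449995e-04  1.89448464e-01] [-0.71519009  0.0255514  -0.28312376] 0.032174919178334295
jig_bore [270. 110.] 0.96 [0.557 0.106 0.011]
jig_eye [270. 112.] 0.82 [0.556 0.105 0.011]
end_stop [269. 111.] 0.94 [0.556 0.107 0.011]
side_pin_bore [271. 110.] 0.71 [0.558 0.105 0.012]
side_pin_eye [270. 112.] 0.97 [0.555 0.105 0.011]
crank [257. 153.] 0.85 [0.514 0.11  0.049]
crank_eye [260. 152.] 0.73 [0.515 0.107 0.048]
```

View pics/w1.png

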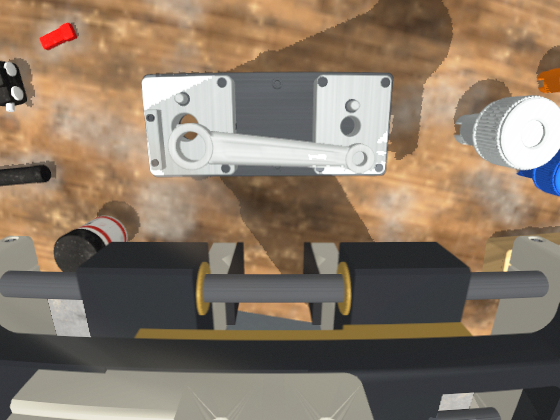

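Wrist view: crank big end bore about (190,147), eye (357,157), side pins (182,98) and (352,105), jig eye hole (350,126), end bar at left (155,140).

Run:
```python
import cv2
a=cv2.imread("pics/w1.png")[65:185,138:398]
cv2.imwrite("pics/w1c.png",cv2.resize(a,None,fx=3,fy=3,interpolation=2))
```

```text
(no output)
```

View pics/w1c.png

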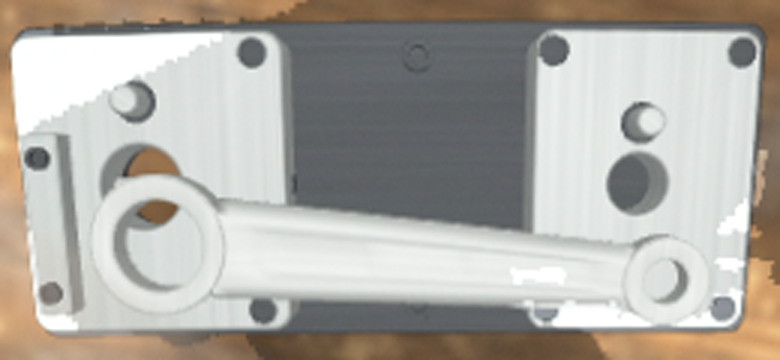

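```bash
cat >> h.py <<'E'
import pickle
def crop(n,u,z,P,o=(138,65),k=3): return atz("wrist",((u[0]+.5)/k-.5+o[0],(u[1]+.5)/k-.5+o[1]),z,P)
def jigframe(o,yaw): # jig xaxis at yaw
    c,s=np.cos(yaw),np.sin(yaw); return lambda X:np.array([[c,s],[-s,c]])@(np.array(X)[:2]-o)
E
python3 - <<'E'
from h import *
P=pickle.load(open("w1.pkl","rb"))
pts={"jeye":((637,183),.034,(85,0)),"jbore":((142,187),.034,(-85,0)),"pinb":((122,101),.048,(-85,28)),"pine":((650,121),.048,(85,20)),"barT":((37,158),.048,None),"barB":((50,293),.048,None),"TL":((18,30),.034,None),"BR":((742,333),.01,(135,-56)),"TR":((762,30),.01,(135,56)),"BL":((38,330),.01,(-135,-56))}
A=[];B=[]
for n,(u,z,j) in pts.items():
    X=crop(n,u,z,P);print(n,X.round(4))
    if j: A.append(X[:2]);B.append(np.array(j)/1e3)
A=np.array(A);B=np.array(B);
def fit(A,B):
    a,b=A-A.mean(0),B-B.mean(0);th=np.arctan2((b[:,0]*a[:,1]-b[:,1]*a[:,0]).sum(),(a*b).sum())
    Rm=np.array([[np.cos(th),-np.sin(th)],[np.sin(th),np.cos(th)]]);return Rm,A.mean(0)-Rm@B.mean(0),th
for sel in(slice(0,4),slice(0,7)):
    Rm,o,th=fit(A[sel],B[sel]);print("jig",o.round(4),th,"res mm",((A-(B@Rm.T+o))*1e3).round(1).tolist())
Rm,o,th=fit(A[:4],B[:4])
pickle.dump((Rm,o,th),open("jig.pkl","wb"))
for n,u,z in(("big",(160,243),.052),("eye",(667,280),.048)):
    X=crop(n,u,z,P);print(n,X.round(4),"jig",(Rm.T@(X[:2]-o)*1e3).round(1))
for n in((-.085,0),(.085,0)): print("bore/eye world",(Rm@n+o).round(4))
E
```

```text
jeye [0.5574 0.0219 0.034 ]
jbore [0.5241 0.1885 0.034 ]
pinb [0.551  0.1944 0.048 ]
pine [0.5768 0.0259 0.048 ]
barT [0.5283 0.2202 0.048 ]
barB [0.4846 0.2117 0.048 ]
TL [0.5678 0.2361 0.034 ]
BR [ 0.5117 -0.0379  0.01  ]
TR [ 0.619 -0.015  0.01 ]
BL [0.4618 0.2286 0.01  ]
jig [0.5406 0.1053] -1.3724681722836984 res mm [[0.1, -0.1], [0.3, -0.2], [-0.3, 0.3], [-0.1, 0.0], [-0.5, 0.2], [-3.0, 1.0], [2.7, 2.0]]
jig [0.5406 0.1058] -1.3818276285691693 res mm [[0.8, -0.4], [-0.5, -0.8], [-1.2, -0.1], [0.6, -0.1], [0.7, -0.6], [-2.0, 1.3], [1.5, 0.7]]
big [0.5086 0.1756 0.052 ] jig [-75.1 -17.5]
eye [0.5281 0.0074 0.048 ] jig [ 93.6 -31.5]
bore/eye world [0.5238 0.1887]
bore/eye world [0.5573 0.022 ]
```

```bash
python3 -m jog '[[[-8,5,40,0,0,0.18,0],[-8,5,80,0,0,0.36,0],[-8,5,110,0,0,0.54,0],[-8,5,130,0,0,0.72,0],[-8,5,150,0,0,0.9,0],[-8,5,165,0,0,1.08,0],[-8,5,171,0,0,1.26,0],[-8,5,171,0,0,1.44,0],[-8,5,171,0,0,1.562,0],[-8,5,171,0,0,1.562,0]]]' && python3 -m jog '[[[0,-10,0,0,0,0,0],[0,-18,0,0,0,0,0],[0,-24,0,0,0,0,0],[0,-30,0,0,0,0,0],[0,-34,0,0,0,0,0],[0,-37,0,0,0,0,0],[0,-37,0,0,0,0,0]]]'
python3 - <<'E'
from h import *
Rm,o,th=pickle.load(open("jig.pkl","rb"));s=arm.get_state()
print((Rm.T@(s["eef_pos"][:2]-o)*1e3).round(1),"jig force",(Rm.T@s["force"][:2]).round(1),s["width"],s["q"])
E
```

```text
t: 4.9
eef_pos: [0.4689, 0.0795, 0.0295]
ee_rot: [3.142, -0.0, -1.373]
force: [-0.1, -0.2, -0.1]
width: 0.0001
gripper_force: 0.0
t: 5.78
eef_pos: [0.5055, 0.0868, 0.0296]
ee_rot: [-3.141, 0.0, -1.374]
force: [-0.4, -0.2, -1.0]
width: 0.0007
gripper_force: 0.0
[ 11.3 -38.1] jig force [ 0.1 -0.5] 0.000658968460398256 [ 5.53363246e-01  3.16116555e-01 -5.83328388e-01  1.70920124e-04
 -6.70812848e-01 -3.56420772e-01]
```

```bash
python3 -m jog '[[[0,-2,0,0,0,0,0],[0,-4,0,0,0,0,0],[0,-6,0,0,0,0,0],[0,-6,0,0,0,0,0]]]'; python3 -m jog '[[[0,-1,0,0,0,0,0],[0,-2,0,0,0,0,0],[0,-3,0,0,0,0,0],[0,-3,0,0,0,0,0]]]';  python3 - <<'E'
from h import *
Rm,o,th=pickle.load(open("jig.pkl","rb"));s=arm.get_state()
print((Rm.T@(s["eef_pos"][:2]-o)*1e3).round(1),"jig force",(Rm.T@s["force"][:2]).round(1))
P=camera_params("wrist")
im,d=grab_frame("wrist");cv2.imwrite("pics/w2.png",im);pickle.dump(P,open("w2.pkl","wb"))
E
```

```text
t: 6.28
eef_pos: [0.5112, 0.0879, 0.0296]
ee_rot: [-3.141, 0.0, -1.374]
force: [-0.5, -0.9, 0.5]
width: 0.0005
gripper_force: 0.4
t: 6.78
eef_pos: [0.514, 0.0884, 0.0296]
ee_rot: [-3.141, 0.0, -1.374]
force: [-1.4, 0.3, 0.8]
width: 0.0003
gripper_force: 0.7
[ 11.4 -29.3] jig force [-0.6 -1.3]
```

View pics/w2.png

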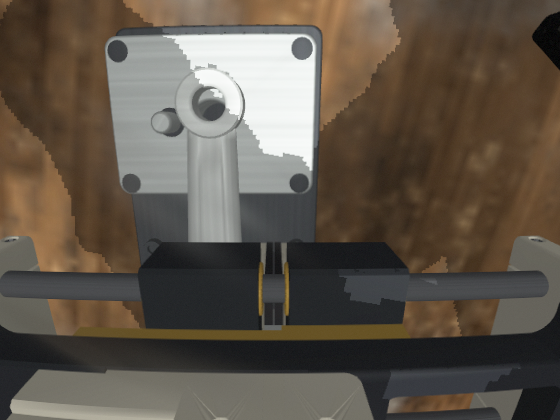

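The eye (210,103) is now close to the side pin (165,122). I'll keep pushing until the force rises.

```bash
python3 -m jog '[[[0,-1,0,0,0,0,0],[0,-2,0,0,0,0,0],[0,-2,0,0,0,0,0]]]'; python3 -m jog '[[[0,-1,0,0,0,0,0],[0,-2,0,0,0,0,0],[0,-2,0,0,0,0,0]]]';python3 -m jog '[[[0,-1,0,0,0,0,0],[0,-2,0,0,0,0,0],[0,-2,0,0,0,0,0]]]'
```

```text
t: 7.2
eef_pos: [0.5152, 0.0884, 0.0294]
ee_rot: [3.14, -0.0, -1.374]
force: [-4.8, -0.8, 4.4]
width: 0.0006
gripper_force: 2.5
t: 7.58
eef_pos: [0.5161, 0.0883, 0.0292]
ee_rot: [3.138, -0.001, -1.374]
force: [-9.0, -1.1, 5.5]
width: 0.0004
gripper_force: 4.0
t: 7.95
eef_pos: [0.5163, 0.0881, 0.0288]
ee_rot: [3.135, -0.001, -1.375]
force: [-13.1, -1.9, 8.8]
width: 0.0006
gripper_force: 6.6
```

```bash
python3 -m jog '[[[0,8,0,0,0,0,0],[0,12,-10,0,0,0,0],[0,12,-50,0,0,0,0],[30,0,-60,0,0,0,0],[80,-15,-60,0,0,0,0],[117,-23,-60,0,0,0,0],[117,-23,-40,0,0,0,0],[117,-23,-14,0,0,0,0],[117,-23,-9,0,0,0,0],[117,-23,-9,0,0,0,0]]]' && python3 -m jog '[[[-3,0,0,0,0,0,0],[-6,0,0,0,0,0,0],[-9,0,0,0,0,0,0],[-12,0,0,0,0,0,0],[-14,0,0,0,0,0,0],[-14,0,0,0,0,0,0]]]';  python3 - <<'E'
from h import *
Rm,o,th=pickle.load(open("jig.pkl","rb"));s=arm.get_state()
print((Rm.T@(s["eef_pos"][:2]-o)*1e3).round(1),"jig force",(Rm.T@s["force"][:2]).round(1))
E
```

```text
t: 9.2
eef_pos: [0.5658, -0.0205, 0.0392]
ee_rot: [-3.141, -0.0, -1.373]
force: [0.3, 0.5, 0.7]
width: 0.0005
gripper_force: 0.0
t: 9.95
eef_pos: [0.5622, -0.0073, 0.0387]
ee_rot: [3.141, -0.0, -1.374]
force: [-0.9, -5.0, 2.3]
width: 0.0004
gripper_force: 2.1
[114.7  -1. ] jig force [ 4.8 -1.9]
```

```bash
python3 -m jog '[[[-1.5,0,0,0,0,0,0],[-3,0,0,0,0,0,0],[-3,0,0,0,0,0,0]]]'; python3 -m jog '[[[-1.5,0,0,0,0,0,0],[-3,0,0,0,0,0,0],[-3,0,0,0,0,0,0]]]';python3 -m jog '[[[-1,0,0,0,0,0,0],[-2,0,0,0,0,0,0],[-2,0,0,0,0,0,0]]]'
```

```text
t: 10.32
eef_pos: [0.5612, -0.0048, 0.0386]
ee_rot: [3.14, -0.001, -1.374]
force: [-1.5, -5.4, 3.6]
width: 0.0005
gripper_force: 3.1
t: 10.7
eef_pos: [0.5607, -0.0026, 0.0386]
ee_rot: [3.14, -0.002, -1.374]
force: [0.0, -10.5, 2.6]
width: 0.0005
gripper_force: 5.4
t: 11.08
eef_pos: [0.5604, -0.0021, 0.0387]
ee_rot: [3.139, -0.003, -1.374]
force: [3.0, -19.3, 3.0]
width: 0.0005
gripper_force: 10.0
```

```bash
python3 -m jog '[[[8,0,0,0,0,0,0],[8,0,-40,0,0,0,0],[0,10,-90,0,0,-0.18,0],[-40,30,-130,0,0,-0.36,0],[-80,50,-161,0,0,-0.54,0],[-101,67,-161,0,0,-0.72,0],[-101,67,-161,0,0,-0.9,0],[-101,67,-161,0,0,-1.08,0],[-101,67,-161,0,0,-1.26,0],[-101,67,-161,0,0,-1.44,0],[-101,67,-161,0,0,-1.562,0],[-101,67,-161,0,0,-1.562,0]]]'
python3 - <<'E'
from h import *
P=camera_params("wrist")
im,d=grab_frame("wrist");cv2.imwrite("pics/w3.png",im);pickle.dump(P,open("w3.pkl","wb"))
a=im[65:185,138:398]
cv2.imwrite("pics/w3c.png",cv2.resize(a,None,fx=3,fy=3,interpolation=2))
E
```

```text
t: 12.58
eef_pos: [0.4754, 0.0873, 0.1995]
ee_rot: [-3.141, -0.0, 0.188]
force: [-0.8, -0.2, -0.3]
width: 0.0003
gripper_force: 0.0
```

View pics/w3c.png

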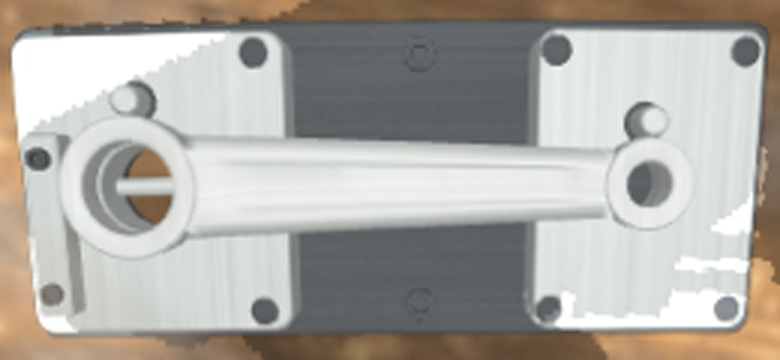

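The crank bears on all three stops: big end (127,187) against bar and pin, eye (650,183) against its pin, with the cross pin visible through the bore. Next is the bush.

```bash
python3 -m jog '[[[-103,247,0,0,0,0.18,87],[-103,247,0,0,0,0.36,87],[-103,247,0,0,0,0.54,87],[-103,247,0,0,0,0.72,87],[-103,247,0,0,0,0.9,87],[-103,247,0,0,0,1.08,87],[-103,247,0,0,0,1.26,87],[-103,247,0,0,0,1.44,87],[-103,247,0,0,0,1.488,87],[-103,247,0,0,0,1.488,87]]]'
python3 - <<'E'
from h import *
Rm,o,th=pickle.load(open("jig.pkl","rb"));P=pickle.load(open("w3.pkl","rb"))
for n,u,z in(("big",(127,187),.052),("eye",(650,183),.048),("jpinb",(122,101),.048)):
    X=crop(n,u,z,P);print(n,X.round(4),"jig",(Rm.T@(X[:2]-o)*1e3).round(1))
P=camera_params("wrist");im,d=grab_frame("wrist");cv2.imwrite("pics/w4.png",im);pickle.dump(P,open("w4.pkl","wb"))
for r in spot_in("bush","wrist")[:3]:
    u=r["uv"];print(u,r["confidence"],atz("wrist",u,.082,P).round(4))
u0=proj("wrist",np.array([.439,-.243,.082]),P);print(u0)
x,y=int(u0[0]),int(u0[1]);x0,y0=max(x-90,0),max(y-70,0);print(x0,y0)
cv2.imwrite("pics/w4c.png",cv2.resize(im[y0:y0+140,x0:x0+180],None,fx=4,fy=4,interpolation=2))
E
```

```text
t: 13.88
eef_pos: [0.4206, -0.1749, 0.1995]
ee_rot: [-3.141, 0.0, -1.302]
force: [-0.1, 0.4, 0.2]
width: 0.0863
gripper_force: 0.0
big [0.5248 0.1888 0.052 ] jig [-84.9   1. ]
eye [0.5576 0.022  0.048 ] jig [85.   0.3]
jpinb [0.5511 0.1947 0.048 ] jig [-85.6  27.9]
[272.3, 124.0] 0.88 [ 0.4396 -0.2432  0.082 ]
[94.4, 207.1] 0.74 [ 0.5832 -0.1257  0.082 ]
[43.0, 109.8] 0.72 [ 0.6413 -0.2035  0.082 ]
[272.88868035 124.3840221 ]
182 54
```

View pics/w4c.png

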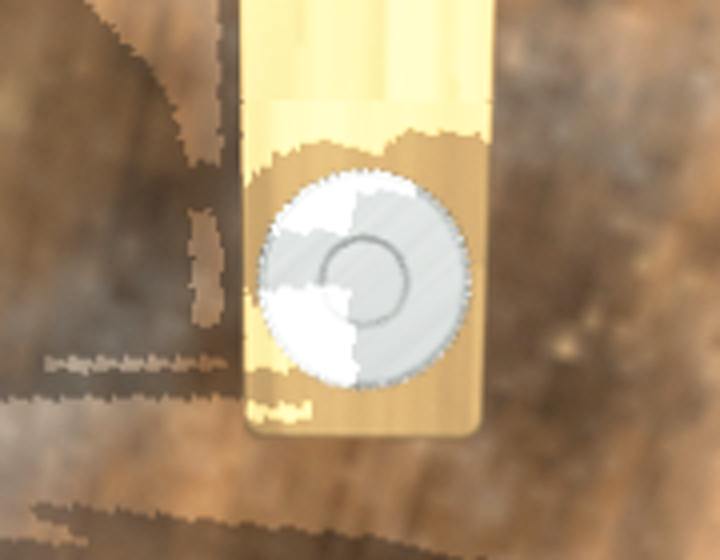

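The crop shows the plain silver bush, head at (273,124), standing in the near hole of the wooden block. That matches the choice.

```bash
python3 -m jog '[[[50,0.5,0,0,0,0,87],[71,0.5,30,0,0,0,87],[71,0.5,80,0,0,0,87],[71,0.5,120,0,0,0,87],[71,0.5,138,0,0,0,87],[71,0.5,145.5,0,0,0,87],[71,0.5,145.5,0,0,0,87],[71,0.5,145.5,0,0,0,44],[71,0.5,145.5,0,0,0,40],[71,0.5,145.5,0,0,0,40],[71,0.5,145.5,0,0,0,40],[71,0.5,145.5,0,0,0,40],[71,0.5,145.5,0,0,0,40],[71,0.5,145.5,0,0,0,40]]]' 40
```

```text
t: 15.72
eef_pos: [0.4391, -0.2437, 0.0542]
ee_rot: [-3.142, -0.0, -1.3]
force: [0.1, 0.4, 2.1]
width: 0.0474
gripper_force: 40.0
```

```bash
python3 -m jog '[[[0,0,-40,0,0,0,40],[0,0,-90,0,0,0,40],[0,0,-120,0,0,0,40],[-50,-25,-120,0,0,0,40],[-105,-52,-120,0,0,0,40],[-160,-80,-120,0,0,0,40],[-215,-108,-120,0,0,0,40],[-270,-135,-120,0,0,0,40],[-320,-160,-120,0,0,0,40],[-360,-180,-120,0,0,0,40],[-385,-193,-120,0,0,0,40],[-394,-197.6,-115,0,0,0,40],[-394,-197.6,-80,0,0,0,40],[-394,-197.6,-60,0,0,0,40],[-394,-197.6,-60,0,0,0,40]]]'
python3 - <<'E'
from h import *
s=arm.get_state();Rm,o,th=pickle.load(open("jig.pkl","rb"))
J=Rm.T@(s["eef_pos"][:2]-o)*1e3;print(s["eef_pos"].round(4),J.round(1),s["width"],s["force"].round(1))
print("shift mm",totool([.5240,.1888,.080]).round(1))
im,d=grab_frame("wrist");cv2.imwrite("pics/w5.png",im)
im,d=grab_frame("scene");cv2.imwrite("pics/s5.png",im)
E
```

```text
t: 17.6
eef_pos: [0.5226, 0.1872, 0.1123]
ee_rot: [3.138, -0.001, -1.301]
force: [0.2, 0.9, -0.7]
width: 0.0472
gripper_force: 39.9
[0.5226 0.1872 0.1123] [-83.8  -1.5] 0.04722533726821237 [ 0.2  0.9 -0.7]
shift mm [-1.3 -1.9 32.2]
```

```bash
python3 -m jog '[[[0,0,0,0,0,0,40],[0,0,0,0,0,0,40]]]'
python3 - <<'E'
from h import *
print("shift mm",totool([.5240,.1888,.086]).round(1))
E
```

```text
t: 17.95
eef_pos: [0.5243, 0.189, 0.1149]
ee_rot: [-3.14, 0.001, -1.3]
force: [-0.4, -0.1, -0.7]
width: 0.0475
gripper_force: 39.9
shift mm [ 0.1  0.4 28.9]
```

View pics/w5.png

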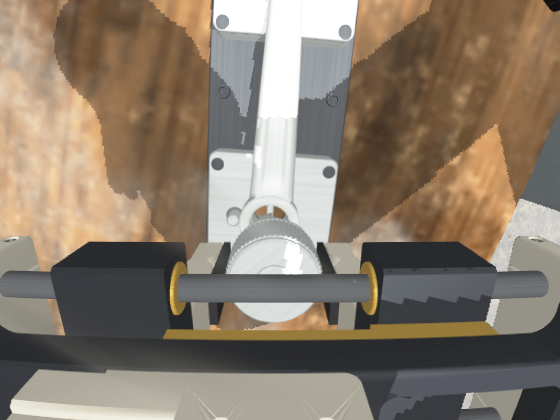

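The bush head (270,270) is held over the big bore, whose rim shows at about (270,212), and it looks centred. Lowering.

```bash
python3 -m jog '[[[0,0,10,0,0,0,40],[0,0,18,0,0,0,40],[0,0,24,0,0,0,40],[0,0,28,0,0,0,40],[0,0,30,0,0,0,40],[0,0,30,0,0,0,40]]]' && python3 -m jog '[[[0,0,3,0,0,0,40],[0,0,6,0,0,0,40],[0,0,6,0,0,0,40]]]'
```

```text
t: 18.7
eef_pos: [0.5239, 0.1889, 0.084]
ee_rot: [3.141, -0.0, -1.3]
force: [0.1, -0.3, -0.7]
width: 0.0475
gripper_force: 39.9
t: 19.08
eef_pos: [0.5237, 0.1888, 0.0778]
ee_rot: [3.141, -0.0, -1.3]
force: [0.2, 0.7, -1.5]
width: 0.0475
gripper_force: 39.9
```

```bash
python3 -m jog '[[[0,0,3,0,0,0,40],[0,0,6,0,0,0,40],[0,0,9,0,0,0,40],[0,0,9,0,0,0,40]]]' && python3 -m jog '[[[0,0,1.5,0,0,0,40],[0,0,3,0,0,0,40],[0,0,4,0,0,0,40],[0,0,4,0,0,0,40]]]'
python3 - <<'E'
from h import *
print(arm.get_state()["moment"].round(2))
E
```

```text
t: 19.58
eef_pos: [0.5237, 0.1887, 0.0687]
ee_rot: [3.141, -0.0, -1.3]
force: [-0.6, -0.0, -0.4]
width: 0.0476
gripper_force: 39.9
t: 20.08
eef_pos: [0.5239, 0.1888, 0.065]
ee_rot: [3.141, -0.0, -1.3]
force: [-0.6, -0.5, -2.0]
width: 0.0474
gripper_force: 39.9
[ 0.08  0.03 -0.03]
```

```bash
python3 -m jog '[[[0,0,1,0,0,0,40],[0,0,2,0,0,0,40],[0,0,2,0,0,0,40]]]';python3 -m jog '[[[0,0,1,0,0,0,40],[0,0,2,0,0,0,40],[0,0,2,0,0,0,40]]]'
```

```text
t: 20.45
eef_pos: [0.5242, 0.189, 0.0634]
ee_rot: [-3.141, 0.0, -1.3]
force: [-0.8, -0.3, 2.9]
width: 0.0473
gripper_force: 40.0
t: 20.82
eef_pos: [0.5243, 0.189, 0.0618]
ee_rot: [-3.141, -0.0, -1.299]
force: [-1.5, 0.3, 6.3]
width: 0.0476
gripper_force: 40.0
```

```bash
python3 -m jog '[[[0,0,0.5,0,0,0.03,40],[0,0,1,0,0,0.07,40],[0,0,1,0,0,0.07,40]]]' 60;python3 -m jog '[[[0,0,0.5,0,0,0.04,40],[0,0,1,0,0,0.07,40],[0,0,1,0,0,0.07,40]]]'
python3 - <<'E'
from h import *
print(arm.get_state()["moment"].round(2))
E
```

```text
t: 21.2
eef_pos: [0.5243, 0.1891, 0.0618]
ee_rot: [-3.14, -0.0, -1.369]
force: [-5.6, 0.8, 16.0]
width: 0.0473
gripper_force: 60.0
t: 21.58
eef_pos: [0.5244, 0.1893, 0.0616]
ee_rot: [-3.14, 0.0, -1.438]
force: [-9.3, 0.6, 24.2]
width: 0.0474
gripper_force: 60.0
[-0.13  3.52  0.71]
```

```bash
python3 -m jog '[[[0,0,-1.5,0,0,-0.07,40],[0,0,-1.5,0,0,-0.14,40],[0,0,-1.5,0,0,-0.14,40]]]'
python3 - <<'E'
from h import *
print(arm.get_state()["moment"].round(2))
E
python3 -m jog '[[[0,0,0,0,0,-0.05,40],[0,0,0,0,0,-0.1,40],[0,0,0,0,0,-0.1,40]]]'
python3 - <<'E'
from h import *
print(arm.get_state()["moment"].round(2))
E
```

```text
t: 21.95
eef_pos: [0.5242, 0.1891, 0.0616]
ee_rot: [-3.141, 0.0, -1.298]
force: [-2.3, 0.1, 9.1]
width: 0.0471
gripper_force: 60.0
[-0.06  1.25  0.28]
t: 22.32
eef_pos: [0.5241, 0.189, 0.0605]
ee_rot: [-3.141, 0.0, -1.2]
force: [0.9, 0.5, -1.1]
width: 0.0472
gripper_force: 59.9
[ 0.15 -0.32  0.03]
```

Turning the other way released it and the bush dropped. Pressing on down.

```bash
python3 -m jog '[[[0,0,1,0,0,0,40],[0,0,2,0,0,0,40],[0,0,2,0,0,0,40]]]' ; python3 -m jog '[[[0,0,1,0,0,0,40],[0,0,2,0,0,0,40],[0,0,2,0,0,0,40]]]'
python3 - <<'E'
from h import *
print(arm.get_state()["moment"].round(2))
E
```

```text
t: 22.7
eef_pos: [0.524, 0.1889, 0.0584]
ee_rot: [-3.141, 0.0, -1.2]
force: [1.6, -0.5, -2.1]
width: 0.0472
gripper_force: 59.9
t: 23.08
eef_pos: [0.524, 0.189, 0.0565]
ee_rot: [-3.141, 0.0, -1.2]
force: [1.3, 0.4, -1.1]
width: 0.0471
gripper_force: 59.9
[ 0.19 -0.8   0.02]
```

```bash
python3 -m jog '[[[0,0,1,0,0,0,40],[0,0,2,0,0,0,40],[0,0,2,0,0,0,40]]]' ; python3 -m jog '[[[0,0,1,0,0,0,40],[0,0,2,0,0,0,40],[0,0,2,0,0,0,40]]]'
python3 - <<'E'
from h import *
print(arm.get_state()["moment"].round(2))
E
```

```text
t: 23.45
eef_pos: [0.5241, 0.189, 0.0563]
ee_rot: [-3.141, -0.0, -1.199]
force: [-4.5, -0.9, 16.9]
width: 0.0471
gripper_force: 60.0
t: 23.82
eef_pos: [0.5241, 0.1889, 0.0561]
ee_rot: [-3.14, -0.0, -1.199]
force: [-11.2, -1.9, 33.2]
width: 0.0476
gripper_force: 60.0
[-0.62  4.73 -0.06]
```

The head is home: TCP z 0.0561 against 0.056 expected, with 33 N of press. I'll check the crank on its stops before handing in.

Run:
```python
from h import *
Rm,o,th=pickle.load(open("jig.pkl","rb"))
P=camera_params("wrist");im,d=grab_frame("wrist");sc,_=grab_frame("scene")
for n,j,z in(("eye",(.085,0),.048),("pin",(.085,.020),.048)):
    X=np.append(Rm@j+o,z);print(n,proj("wrist",X,P).round(1))
a=cv2.resize(im[0:240,140:420],None,fx=2,fy=2)[:480];b=cv2.resize(sc[160:240,170:285],(230*1,160),interpolation=2)
b=cv2.copyMakeBorder(b,0,320,0,0,0);cv2.imwrite("pics/fin.png",np.hstack([a,b]))
```

```text
eye [335.5 -80.2]
pin [293.7 -88.8]
```

View pics/fin.png

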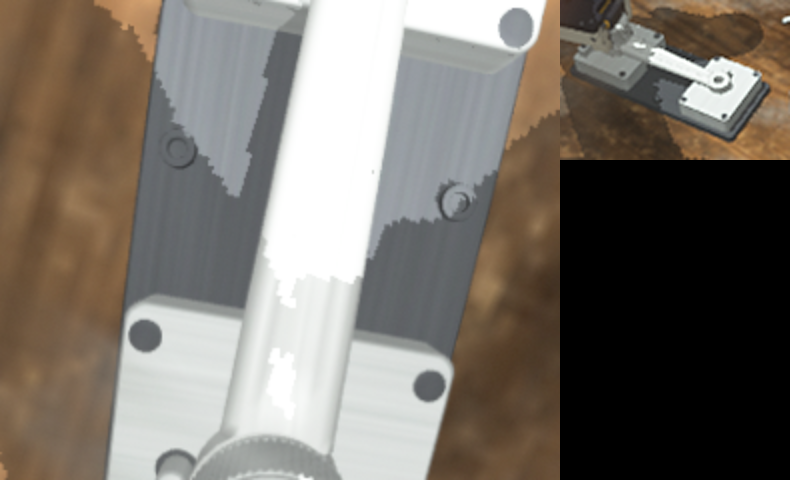

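The bush head (265,455) sits on the crank, and the arm lies square along the plate. One numeric check of its centreline.

Run:
```python
from h import *
Rm,o,th=pickle.load(open("jig.pkl","rb"))
for u in((319.5,0),(295,140)):
    X=atz("wrist",u,.050);print((Rm.T@(X[:2]-o)*1e3).round(1))
print(proj("scene",np.append(Rm@(.085,0)+o,.048)).round(1),"seen ~249,200")
s=arm.get_state();print(s["t"],s["eef_pos"].round(4),s["force"].round(1),s["gripper_force"])
```

```text
[47.6  0.6]
[-20.   -0.3]
[248.5 198.7] seen ~249,200
23.925 [0.5241 0.189  0.0562] [-10.7  -1.1  34.2] 59.98639404773712
```

```bash
python3 -c "
from station import arm
print(arm.job_done())"
```

```text
the job is handed in; nothing more can be done
None
```

The crank is on all three stops, within about 1 mm by camera, and the bush is home over the cross pin. The job was handed in at about 24 s with the robot still gripping the head and pressing it down with about 34 N.

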